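# Clamp the lino block with the coarse ring, then the fine knob

### The arm

A 6-joint arm with a two-finger parallel gripper is mounted at the origin on the work surface. World frame = base frame: x ahead of the robot, y to its left, z up, the work surface at z = 0. Lengths are in m, angles in degrees, forces in N, time in s.
With the tool pointing down it reaches from about 0.375 to 0.9 m from the base axis. Payload 3.1 kg.
Tool frame: the origin (TCP) lies between the finger pads; the fingertips stand 22 mm ahead of it and the grasp point (between the pads) lies 3 mm ahead of it; z points along the fingers, y is the line along which they close (so a half turn about z gives the same grasp; the last joint's range is limited). The gripper opens to 87 mm and grips with 3 to 60 N. Pads are 19 mm wide; open, the fingers measure 117 mm over their backs; the gripper's body (75 mm by 190 mm) begins 51 mm behind the grasp point.
Start: joints at [-76.862, 30.224, 82.088, -0, 67.689, -10.227], TCP at [0.248, -0.574, 0.245] pointing down, gripper open.
Joint ranges: [-176.69, 176.69], [-43.24, 126.21], [12.49, 139.97], [-82, 262], [0, 151.66], [-163.58, 163.58]. Speed limits (degrees/s): [159.86, 159.86, 180, 180, 180, 180].

### API

Orientations are given as a 3x3 rotation matrix whose columns are the frame's x, y, z axes.
In Python, from rig import bot, capture, search_frame, outline_of, spot_point gives the robot as it stands.
- The arm moves only by the tool jog_arm, never from a script. Its argument "rows" is text: rows parted by semicolons, each of 7 numbers parted by spaces: the opening, from 0 (shut) to 1 (fully open), then the shift along the tool's x, y, z as a fraction of full scale, then the turn, a rotation vector about the tool's x, y, z as a fraction of full scale. A call has 1 to 20 rows; each row is the pose to reach, as a shift and turn from the pose commanded when the call began, along the tool's axes at that moment; what a row does not reach only later rows make up. Full scale, the value 1, is 0.5 m for a shift and pi/4 rad for a turn. A row lasts 1/12 s, in which the tool goes at most 41.7 mm and 7.16 degrees, less where a joint would pass 70% of its speed; a pose out of reach is approached as far as the arm can. A call with a number of a shift or a turn outside -1 to 1 is refused whole. A call with a gripper value outside its range is refused whole. The fingers move at their own pace and stop on an object; the grip force is fixed at half the most. Time passes only in rows, so rows that repeat a pose let the fingers close. It gives the time, the measured TCP pose, the force, the opening and the grip force at its end, in the units of the state.
- bot.read_state(): the state, without advancing time (a new reading comes with each control period).
- capture(name): name is "scene" or "top" or "wrist"; returns a dict with "pixels" (420x560x3 uint8, red, green, blue), "fx", "fy", "cx", "cy" (pixels), "distortion" ([k1, k2, p1, p2, k3] as OpenCV has them; the pictures are not rectified), "R" (3x3) and "t" (3): a world point X has camera coordinates R X + t; the wrist camera has in their place "mount" (4x4, takes a point from camera to tool coordinates, whose origin is the TCP and whose axes are the flange's). Camera axes: x right, y down, z forward; pixel columns grow to the right and rows downward; lengths in m; the calibration is good to about 2 mm. A picture is of the moment at which its call begins: read the wrist's pose just before it. There is no depth.
- bot.hand_in(): hands the job in; it is judged then, once.
Trained networks look in a picture, given as the dict that the camera call returned (one of the last four; its "shot" number tells which), for a name from the list of things; names that differ only in an ending like _2 or _b are one class to them, and where a whole thing is asked for, a point or a joint stands for the part that bears it (a point fixed in the world has none). Each returns a list of dicts, best first, with "conf" (0 to 1); they miss things now and then, are a little off and sometimes report something else, mostly with a low value. They report only what shows in the picture. A call takes as long as a camera call.
- search_frame(label, picture): "point" ([x, y, z] in m, in world coordinates, good to about 4 mm: the middle of the surface that is visible of it).
- outline_of(label, picture): "region" (420x560 bool, what is visible of it).
- spot_point(label, picture): "point" ([x, y, z] in m, in world coordinates, good to about 4 mm: a listed point, or the origin of a listed thing).
The state is a dict: "time_s": time; "joint_positions": joint angles; "qvel": joint speeds; "tau": joint torques, N m; "position": TCP position; "tcp_rot": TCP orientation; "force": force on the tool from outside, world axes, zero at the start; "moment": the same for the moment, N m; "opening": opening from 0.0 (shut) to 1.0 (fully open); "grasp_force": force on a finger pad.
Only numpy, scipy, OpenCV 4.12 (cv2) and the standard library are available. Lean on these libraries where they do the work, as an engineer would, in place of code of your own. Each camera call takes 0.05 s, during which the arm holds its last target. There are 200 camera calls.

### The job

Clamp the lino block in the bench hold-down. First turn the wide coarse ring clockwise until the foot just rests on the block (the dial needle has stirred, but has not passed the first single tick), and let go of the ring; then turn the small fine knob on top clockwise until the needle stands between the pair of long ticks, and leave everything alone. Go gently: the needle must never reach the steel pin, or the lino is dented, and the block, gravers and offcut must stay where they are.

Things in the scene. Friction and masses are not known exactly. Their poses are not given: they have to be found in the camera images.
- stand: grey steel bench hold-down, C-shaped, fixed. Origin on the bench under the vertical axis of its two coaxial knobs; z up; column on its +y side. Base plate 150 (x) by 260 (y from -70 to 190) by 15 mm. Overhead bar 50 mm wide, y from -35 to 175, underside at 97, top at 125 mm; the knobs stand on it, over the origin.
- coarse_grip (a point): on the knob axis at the height to grip the coarse ring: a wide knurled aluminium ring, 62 mm in diameter, 25 mm high, from 145 to 170 mm above the bench, staying at that height; this point is at 160 mm. Below it a hub 44 mm in diameter, 20 mm high. x and y turn with the ring.
- fine_grip (a point): on the knob axis at the height to grip the fine knob: a knurled steel knob above the ring, 24 mm in diameter, 28 mm high; this point is 17 mm above its underside and 11 mm below its top. The knob sinks with the coarse ring's drive (3.5 mm per rad): the point is 210 mm above the bench at coarse = 0, 196 to 201 mm when the foot rests on the block. x and y turn with the knob.
- coarse (a joint): angle of the coarse ring, rad; grows clockwise seen from above and lowers the foot 3.5 mm per rad. Stays where it is left (friction about 0.12 N m).
- fine (a joint): angle of the fine knob, rad; starts between 0 and 0.3, grows clockwise seen from above and lowers the foot 0.7 mm per rad. Independent of the ring. Stays where it is left (friction about 0.03 N m).
- needle (a joint): angle of the dial needle, rad: 0 at rest, grows clockwise from above. The foot hangs on a spring of 5 N/mm; the needle turns 1 rad per mm of its compression, so 0.2 rad per N on the block (0.7 rad per rad of fine knob, 3.5 rad per rad of coarse ring once the foot bears).
- needle_tip (a point): tip of the thin black needle, 34 mm from the dial's centre.
- foot: black rubber-faced round foot, 36 mm in diameter, on the knob axis; origin at the centre of its underside. Starts 4 to 13 mm above the block.
- block: loose wooden block 110 x 85 x 22 mm with a blue lino sheet 4 mm thick on it (26 mm in all), lying under the foot on a dark steel bed plate whose height differs each time (top 18 to 22 mm above the bench); origin at the centre of its underside.
- graver_a: graver: wooden mushroom handle 30 mm thick and steel shank, 107 mm long, lying on the bench along its x; origin under the butt end of the handle. Leave alone.
- graver_b: a second such graver. Leave alone.
- graver_c: a third such graver. Leave alone.
- offcut: loose wooden offcut 60 x 90 x 18 mm on the bench beside the stand; origin at the centre of its underside. Leave alone.
- dial (a point): centre of the round dial's face, facing up; dial 100 mm across, carried by the foot's spindle 100 mm to the +x side of the knob axis, 92 mm above the bench or up to 17 mm lower; axes as the stand's. Raised marks on its rim, by needle value (clockwise from above, 0 towards +y): short tick at 0, single short tick at 1.0, pair of long thick ticks at 1.75 and 2.25, round steel pin at 3.0.

How it is judged:
By the outcome, as a careful person would: the job done as asked, in the order asked, and still so for the second after the job is handed in, with the robot touching nothing.
It also fails if it takes over 67 s, if anything falls off the work surface, if the arm or the gripper's body presses on something with over 40 N, if the wrist force passes 120 N, or if a joint passes its speed limit or range.

## Working session

There is one attempt and no reset: what is moved stays moved. The work goes in short steps, Python scripts to look and compute and a tool call to move; the robot and the scene stay as the last step left them, time stands still between calls to the robot, and variables do not carry over. Pictures are saved under pics/ and viewed, at most 10 in all, crops included, and the job is handed in when it is done.

Besides the shell and the picture viewer there is one more tool, called after "Emit:" by a JSON object that holds its "api" and its "payload". jog_arm: Moves the arm, as the interface text tells. Its arguments: {"type":"object","properties":{"rows":{"type":"string"}},"required":["rows"]}

```bash
mkdir -p pics; cat > h.py <<'E'
import numpy as np, cv2
from rig import bot, capture, search_frame, outline_of, spot_point
def save(p,n): cv2.imwrite('pics/'+n+'.png', cv2.cvtColor(p['pixels'],cv2.COLOR_RGB2BGR))
def show(p,labels,f=spot_point):
    for l in labels:
        r=f(l,p)
        print(l,[(np.round(d['point'],4).tolist(),round(d['conf'],2)) for d in r[:3]])
E
python3 - <<'E'
from h import *
s=bot.read_state(); print(s['time_s'],s['position'],s['tcp_rot'],s['opening'],s['force'])
a=capture('scene');b=capture('top')
cv2.imwrite('pics/a.png',cv2.cvtColor(np.vstack([a['pixels'],]),cv2.COLOR_RGB2BGR));save(b,'b')
for p in (a,b): show(p,['stand','coarse_grip','fine_grip','dial','needle_tip','block','foot','graver_a','offcut']); print()
print(bot.read_state()['time_s'])
E
```

```text
0.0 [ 0.24774209 -0.57307973  0.24357862] [[ 9.17975003e-01  3.96637915e-01 -5.07788195e-04]
 [ 3.96638083e-01 -9.17972752e-01  2.06325667e-03]
 [ 3.52230094e-04 -2.09542618e-03 -9.99997743e-01]] 0.9995215905325469 [-0.6583444   0.05511359  0.36029549]
stand [([0.5523, 0.0824, 0.0006], 0.61)]
coarse_grip [([0.5561, 0.0793, 0.1624], 0.81)]
fine_grip [([0.5492, 0.0816, 0.206], 0.54)]
dial [([0.6448, 0.0478, 0.0924], 0.93)]
needle_tip []
block [([0.5503, 0.0766, 0.0214], 0.83)]
foot [([0.5538, 0.0811, 0.0492], 0.42), ([0.5556, 0.0793, 0.1631], 0.35)]
graver_a [([0.4516, -0.1351, -0.0004], 0.71), ([0.6176, -0.0639, -0.001], 0.7), ([0.5195, -0.0704, 0.0038], 0.63)]
offcut [([0.4256, 0.2164, 0.0036], 0.72), ([0.5545, 0.0805, -0.0047], 0.46)]

stand [([0.5495, 0.0831, -0.0006], 0.78), ([0.616, -0.0633, 0.0011], 0.35)]
coarse_grip [([0.5524, 0.0803, 0.1624], 0.93)]
fine_grip [([0.5521, 0.0829, 0.205], 0.57)]
dial [([0.6486, 0.0463, 0.0896], 0.72), ([0.5502, 0.0838, -0.0023], 0.21)]
needle_tip [([0.6609, 0.0763, 0.0912], 0.5), ([0.4584, -0.1401, 0.0002], 0.26)]
block [([0.5524, 0.0759, 0.0221], 0.64), ([0.6503, 0.0504, 0.0879], 0.23)]
foot []
graver_a [([0.4587, -0.1404, 0.0021], 0.82), ([0.5234, -0.0623, -0.0007], 0.65), ([0.6161, -0.0646, 0.0017], 0.59)]
offcut [([0.4289, 0.2177, 0.0028], 0.56)]

1.0
```

View pics/a.png

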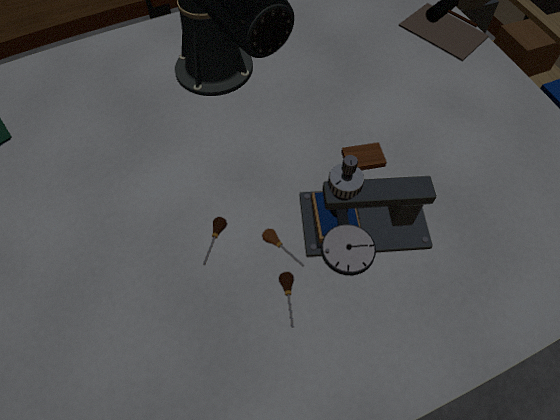

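View pics/b.png

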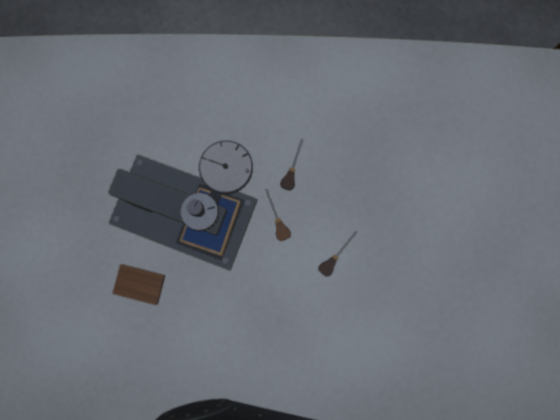

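The top view puts the knob axis at pixel (199,211) and the dial at (226,167), with the needle at rest pointing to (203,158). The single tick is near (222,145), the pair at (238,147) and (247,155), and the pin at (247,171). The scene view agrees, and the stand yaw is about -20°. Next I plan the approach.

```bash
cat >> h.py <<'E'
def plan(goal, s=None):
    s=s or bot.read_state(); R=np.array(s['tcp_rot']); d=R.T@(np.array(goal)-s['position'])
    return np.round(d/0.5,3)
E
python3 - <<'E'
from h import *
w=capture('wrist'); print(np.round(w['mount'],3).tolist(), w['fx'],w['cx'],w['cy'])
from scipy.spatial.transform import Rotation as Ro
s=bot.read_state(); R=np.array(s['tcp_rot']); p=np.array(s['position']); g=np.array([.551,.081,.31])
for i in range(4):
    n=p+(g-p)/(4-i); print(np.round(R.T@(n-p)/.5,3)); p=n; R=R@Ro.from_rotvec([0,0,-np.pi/4]).as_matrix()
E
```

```text
[[0.001, -0.963, -0.268, 0.072], [1.0, 0.001, -0.001, 0.0], [0.001, -0.268, 0.963, -0.14], [0.0, 0.0, 0.0, 1.0]] 321.8543396473666 279.34119019912924 207.09614518589163
[ 0.269 -0.24  -0.033]
[ 0.36   0.02  -0.033]
[ 0.24   0.269 -0.033]
[-0.02   0.36  -0.033]
```

Emit:
{"api": "jog_arm", "payload": {"rows": "1 0.27 -0.24 -0.033 0 0 -1;1 0.27 -0.24 -0.033 0 0 -1;1 0.27 -0.24 -0.033 0 0 -1;1 0.27 -0.24 -0.033 0 0 -1;1 0.27 -0.24 -0.033 0 0 -1;1 0.27 -0.24 -0.033 0 0 -1;1 0.27 -0.24 -0.033 0 0 -1"}}

```text
time_s: 1.63
position: [0.325, -0.4085, 0.2616]
tcp_rot: [[0.362, 0.932, 0.0], [0.932, -0.362, -0.001], [-0.0, 0.0, -1.0]]
force: [-1.1, 0.3, -0.2]
opening: 1.003
grasp_force: 0.0
```

Emit:
{"api": "jog_arm", "payload": {"rows": "1 0.36 0.02 -0.033 0 0 -1;1 0.36 0.02 -0.033 0 0 -1;1 0.36 0.02 -0.033 0 0 -1;1 0.36 0.02 -0.033 0 0 -1;1 0.36 0.02 -0.033 0 0 -1;1 0.36 0.02 -0.033 0 0 -1;1 0.36 0.02 -0.033 0 0 -1"}}

```text
time_s: 2.22
position: [0.4005, -0.2449, 0.278]
tcp_rot: [[-0.404, 0.915, 0.001], [0.915, 0.404, -0.001], [-0.001, 0.0, -1.0]]
force: [0.2, -1.1, -0.5]
opening: 0.999
grasp_force: 0.0
```

Emit:
{"api": "jog_arm", "payload": {"rows": "1 0.24 0.27 -0.033 0 0 -1;1 0.24 0.27 -0.033 0 0 -1;1 0.24 0.27 -0.033 0 0 -1;1 0.24 0.27 -0.033 0 0 -1;1 0.24 0.27 -0.033 0 0 -1;1 0.24 0.27 -0.033 0 0 -1;1 0.24 0.27 -0.033 0 0 -1"}}

```text
time_s: 2.8
position: [0.4768, -0.0812, 0.2944]
tcp_rot: [[-0.933, 0.361, 0.001], [0.361, 0.933, -0.0], [-0.001, -0.0, -1.0]]
force: [-0.2, -0.6, -0.1]
opening: 0.999
grasp_force: 0.0
```

Emit:
{"api": "jog_arm", "payload": {"rows": "1 -0.02 0.36 -0.033 0 0 -1;1 -0.02 0.36 -0.033 0 0 -1;1 -0.02 0.36 -0.033 0 0 -1;1 -0.02 0.36 -0.033 0 0 -1;1 -0.02 0.36 -0.033 0 0 -1;1 -0.02 0.36 -0.033 0 0 -1;1 -0.02 0.36 -0.033 0 0 -1;1 -0.02 0.36 -0.033 0 0 -1"}}

```text
time_s: 3.47
position: [0.5519, 0.0816, 0.3105]
tcp_rot: [[-0.917, -0.398, -0.0], [-0.398, 0.917, -0.0], [0.0, -0.0, -1.0]]
force: [-0.4, 0.8, -0.6]
opening: 0.997
grasp_force: 0.0
```

```bash
python3 - <<'E'
from h import *
s=bot.read_state(); print(s['time_s'],s['position'],np.round(s['tcp_rot'],3).tolist(),np.round(s['joint_positions'],1))
a=capture('wrist');save(a,'w1')
show(a,['coarse_grip','fine_grip','dial','needle_tip','stand'])
b=capture('top'); show(b,['fine_grip'])
E
```

```text
3.4667 [0.55192249 0.0816413  0.31051174] [[-0.917, -0.398, -0.0], [-0.398, 0.917, -0.0], [0.0, -0.0, -1.0]] [  -3.1   20.9   87.1   -0.    72.  -116.5]
coarse_grip [([0.5507, 0.0817, 0.1586], 0.78)]
fine_grip [([0.5563, 0.0791, 0.2092], 0.55)]
dial [([0.6465, 0.049, 0.0892], 0.69)]
needle_tip [([0.6619, 0.077, 0.0935], 0.59), ([0.5203, -0.0638, 0.005], 0.59)]
stand [([0.5537, 0.0839, 0.0027], 0.94), ([0.549, 0.0762, 0.0206], 0.36)]
fine_grip [([0.5532, 0.083, 0.2073], 0.46)]
```

View pics/w1.png

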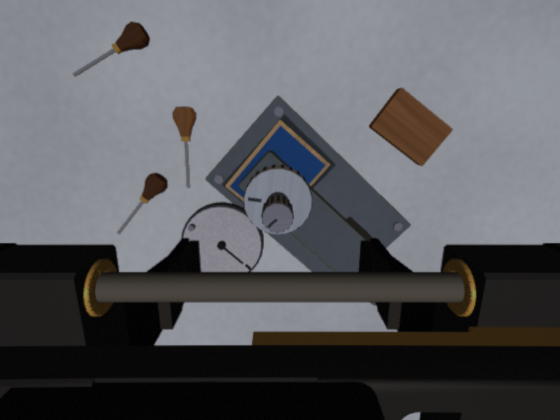

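The wrist view shows the ring's top face centred near (278,201), the fine knob top near (278,216), and the dial at (221,245) with its needle at rest. I turn these into axis estimates.

```bash
cat >> h.py <<'E'
def ray(p,px,z,s=None):
    K=np.array([[p['fx'],0,p['cx']],[0,p['fy'],p['cy']],[0,0,1]])
    u=cv2.undistortPoints(np.array([[px]],float),K,np.array(p['distortion'])).ravel(); d=np.array([u[0],u[1],1])
    if 'mount' in p:
        R=np.array(s['tcp_rot']);M=np.array(p['mount']); d=R@M[:3,:3]@d; o=np.array(s['position'])+R@M[:3,3]
    else:
        R=np.array(p['R']); o=-R.T@p['t']; d=R.T@d
    return o+d*(z-o[2])/d[2]
def proj(p,X,s=None):
    K=np.array([[p['fx'],0,p['cx']],[0,p['fy'],p['cy']],[0,0,1]]); X=np.atleast_2d(X)
    if 'mount' in p:
        M=np.array(p['mount']); Y=(X-s['position'])@np.array(s['tcp_rot']); Y=(Y-M[:3,3])@M[:3,:3]
    else: Y=X@np.array(p['R']).T+p['t']
    return cv2.projectPoints(Y,np.zeros(3),np.zeros(3),K,np.array(p['distortion']))[0].reshape(-1,2)
E
python3 - <<'E'
from h import *
s=bot.read_state();a=capture('wrist');t=capture('top')
print('ring',ray(a,(278,201),.17,s),'knob',ray(a,(278,216),.217,s),'knob lower',ray(a,(278,216),.21,s))
c=np.array([.5525,.0812,0]); th=np.linspace(0,2*np.pi,60)
big=[]
for p,st,ctr in((a,s,(265,215)),(t,None,(208,195))):
    im=cv2.cvtColor(p['pixels'],cv2.COLOR_RGB2BGR); k=5
    x0,y0=ctr[0]-55,ctr[1]-55
    im=cv2.resize(im[y0:y0+110,x0:x0+110],None,fx=3.6,fy=3.6,interpolation=cv2.INTER_CUBIC)
    for r,z,col in((.031,.17,(0,255,0)),(.012,.217,(0,0,255))):
        q=(proj(p,np.c_[c[0]+r*np.cos(th),c[1]+r*np.sin(th),0*th+z],st)+.5-[x0,y0])*3.6
        cv2.polylines(im,[q.astype(np.int32)],True,col,1)
    big.append(im)
cv2.imwrite('pics/c1.png',np.hstack(big))
E
```

```text
ring [0.55083565 0.07886743 0.17      ] knob [0.55050937 0.07888874 0.217     ] knob lower [0.55249084 0.07971819 0.21      ]
```

View pics/c1.png

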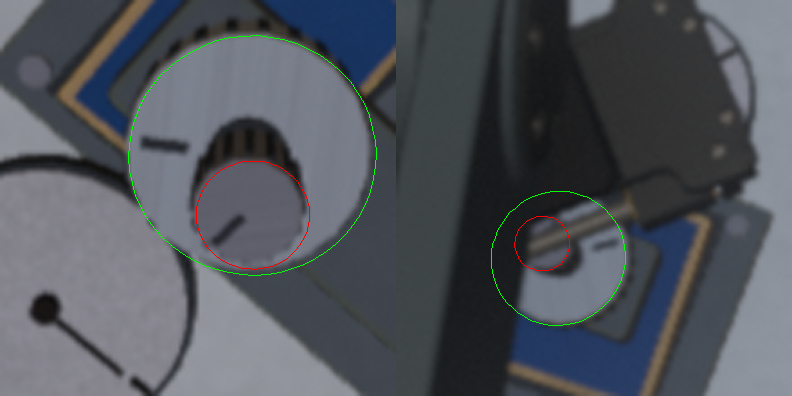

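The green and red circles drawn for axis (0.5525, 0.0812) match the ring and knob outlines to within about 1 mm. The TCP is already on that axis, so I descend to z = 0.175. That puts the tips at 0.153 and leaves the gripper body above the fine knob.

Emit:
{"api": "jog_arm", "payload": {"rows": "1 0 0 0.08 0 0 0;1 0 0 0.16 0 0 0;1 0 0 0.22 0 0 0;1 0 0 0.25 0 0 0;1 0 0 0.26 0 0 0;1 0 0 0.27 0 0 0;1 0 0 0.27 0 0 0;1 0 0 0.27 0 0 0"}}

```text
time_s: 4.63
position: [0.5529, 0.0809, 0.1766]
tcp_rot: [[-0.918, -0.397, 0.002], [-0.397, 0.918, -0.0], [-0.002, -0.001, -1.0]]
force: [-0.1, 0.4, 0.2]
opening: 1.005
grasp_force: 0.0
```

Emit:
{"api": "jog_arm", "payload": {"rows": "0.6 0 0 0 0 0 0;0.6 0 0 0 0 0 0;0.6 0 0 0 0 0 0;0.6 0 0 0 0 0 0;0.6 0 0 0 0 0 0;0.6 0 0 0 0 0 0"}}

```text
time_s: 5.13
position: [0.5525, 0.0801, 0.1761]
tcp_rot: [[-0.918, -0.397, 0.002], [-0.397, 0.918, -0.002], [-0.001, -0.002, -1.0]]
force: [0.4, -3.6, 1.2]
opening: 0.706
grasp_force: 30.0
```

```bash
python3 - <<'E'
from h import *
s=bot.read_state(); print(s['time_s'],s['position'],s['force'],s['opening'],s['grasp_force'],s['joint_positions'])
a=capture('wrist');save(a,'w2')
show(a,['dial','needle_tip'])
E
```

```text
5.1333 [0.55250553 0.08008402 0.1760539 ] [ 0.37286172 -3.59769225  1.18252491] 0.7057470929514076 30.00166028738022 [-3.17260001e+00  3.03028884e+01  9.56517592e+01 -1.15208930e-01
  5.39528668e+01 -1.16494224e+02]
dial []
needle_tip [([0.6614, 0.0801, 0.0915], 0.63)]
```

View pics/w2.png

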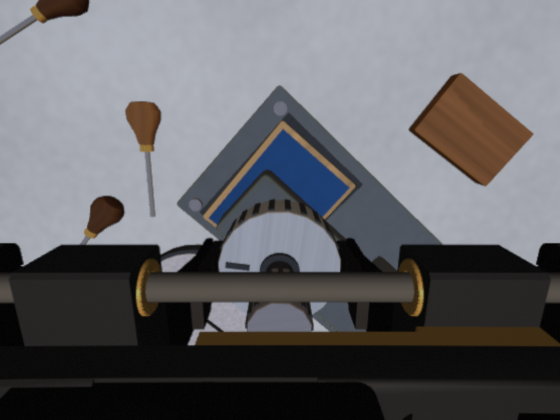

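The ring is held: opening 0.706 is about 61 mm, and the lateral force is small. The gap is at least 4 mm (65°), so a first 45° turn is safe.

Emit:
{"api": "jog_arm", "payload": {"rows": "0.6 0 0 0 0 0 0.1;0.6 0 0 0 0 0 0.25;0.6 0 0 0 0 0 0.4;0.6 0 0 0 0 0 0.55;0.6 0 0 0 0 0 0.7;0.6 0 0 0 0 0 0.85;0.6 0 0 0 0 0 0.95;0.6 0 0 0 0 0 1;0.6 0 0 0 0 0 1;0.6 0 0 0 0 0 1"}}

```text
time_s: 6.12
position: [0.5525, 0.0804, 0.176]
tcp_rot: [[-0.93, 0.368, 0.001], [0.368, 0.93, -0.001], [-0.002, -0.0, -1.0]]
force: [0.4, -5.6, 4.4]
opening: 0.703
grasp_force: 30.0
```

```bash
cat >> h.py <<'E'
def look(name):
    s=bot.read_state(); print(s['time_s'],np.round(s['position'],4),np.round(s['force'],1),np.round(s['joint_positions'][5],1))
    big=[]
    for n in('wrist','scene','top'):
        p=capture(n); st=s if n=='wrist' else None
        for l in('dial','needle_tip'):
            print(n,l,[(np.round(d['point'],4).tolist(),round(d['conf'],2)) for d in spot_point(l,p)[:2]])
        # rectified dial view: stand frame, +y up, +x right
        yaw=np.radians(-20); ex=np.array([np.cos(yaw),np.sin(yaw),0]); ey=np.array([-ex[1],ex[0],0])
        c=np.array([.5525,.0812,.086])+.1*ex
        g=np.linspace(-.065,.065,264); X,Y=np.meshgrid(g,-g)
        q=proj(p,c+X.reshape(-1,1)*ex+Y.reshape(-1,1)*ey,st).reshape(264,264,2).astype(np.float32)
        big.append(cv2.remap(p['pixels'],q[...,0],q[...,1],cv2.INTER_CUBIC))
    cv2.imwrite('pics/'+name+'.png',cv2.cvtColor(np.hstack(big),cv2.COLOR_RGB2BGR))
E
python3 -c "from h import *;look('d1')"
```

```text
6.1167 [0.5525 0.0804 0.176 ] [ 0.4 -5.6  4.4] -71.5
wrist dial []
wrist needle_tip [([0.4279, 0.2153, 0.0012], 0.2)]
scene dial [([0.6479, 0.0461, 0.0892], 0.97), ([0.5523, 0.0774, 0.0226], 0.22)]
scene needle_tip []
top dial [([0.6466, 0.0443, 0.0863], 0.66)]
top needle_tip [([0.5189, -0.0641, -0.0021], 0.42)]
```

View pics/d1.png

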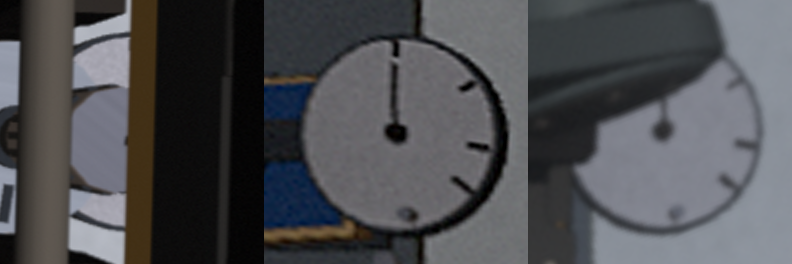

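The scene camera (middle panel) shows the dial clearly. The hub is at (396,131) and the needle is at 0, with ticks at 1.0, 1.75 and 2.25 and the pin at 3.0 where expected. I automate the reading from that camera.

```bash
cat > needle.py <<'E'
from h import *
def read():
    s=bot.read_state(); p=capture('scene')
    yaw=np.radians(-20); ex=np.array([np.cos(yaw),np.sin(yaw),0]); ey=np.array([-ex[1],ex[0],0])
    c=np.array([.5525,.0812,.086])+.1*ex
    g=np.linspace(-.065,.065,521); X,Y=np.meshgrid(g,-g)   # 4 px per mm
    q=proj(p,c+X.reshape(-1,1)*ex+Y.reshape(-1,1)*ey).reshape(521,521,2).astype(np.float32)
    im=cv2.GaussianBlur(cv2.remap(cv2.cvtColor(p['pixels'],cv2.COLOR_RGB2GRAY),q[...,0],q[...,1],cv2.INTER_CUBIC),(0,0),3).astype(float)
    w=im[200:320,200:320]; y,x=np.mgrid[200:320,200:320]
    iy,ix=np.unravel_index(np.argmin(cv2.GaussianBlur(w,(0,0),8)),w.shape); hy,hx=iy+200,ix+200
    a=np.radians(np.arange(-30,270,1)); r=np.arange(44,100,2)
    px=(hx+np.outer(r,np.sin(a))).astype(np.float32); py=(hy-np.outer(r,np.cos(a))).astype(np.float32)
    v=cv2.remap(im.astype(np.float32),px,py,cv2.INTER_LINEAR).mean(0); v=np.median(v)-v
    k=v.argmax(); sl=slice(max(k-6,0),k+7); ww=np.clip(v[sl],0,None); ang=(a[sl]*ww).sum()/ww.sum()
    print('t %.2f needle %.3f contrast %.0f hub mm %.1f %.1f q6 %.1f F %s z %.4f'%(s['time_s'],ang,v[k],(hx-260)/4,(260-hy)/4,s['joint_positions'][5],np.round(s['force'],1),s['position'][2]))
    if 'img' in __import__('sys').argv: cv2.imwrite('pics/n.png',cv2.resize(im,(400,400)))
read()
E
python3 needle.py
```

```text
t 6.57 needle -0.070 contrast 65 hub mm 0.2 -0.5 q6 -71.5 F [ 1.4 -5.2  4.6] z 0.1760
```

Emit:
{"api": "jog_arm", "payload": {"rows": "0.6 0 0 0 0 0 0.1;0.6 0 0 0 0 0 0.2;0.6 0 0 0 0 0 0.3;0.6 0 0 0 0 0 0.4;0.6 0 0 0 0 0 0.5;0.6 0 0 0 0 0 0.5;0.6 0 0 0 0 0 0.5"}}

```text
time_s: 7.2
position: [0.5526, 0.0805, 0.176]
tcp_rot: [[-0.719, 0.695, 0.002], [0.695, 0.719, -0.001], [-0.002, 0.001, -1.0]]
force: [0.8, -4.9, 5.2]
opening: 0.705
grasp_force: 30.0
```

```bash
python3 needle.py
```

```text
t 7.20 needle -0.068 contrast 61 hub mm 1.0 -0.8 q6 -49.1 F [ 0.8 -4.9  5.2] z 0.1760
```

Resting zero reads -0.07. I continue in 13.5° steps; each could move the needle 0.82 at most.

Emit:
{"api": "jog_arm", "payload": {"rows": "0.6 0 0 0 0 0 0.1;0.6 0 0 0 0 0 0.2;0.6 0 0 0 0 0 0.3;0.6 0 0 0 0 0 0.3;0.6 0 0 0 0 0 0.3"}}

```text
time_s: 7.67
position: [0.5526, 0.0805, 0.176]
tcp_rot: [[-0.538, 0.843, 0.002], [0.843, 0.538, -0.001], [-0.001, 0.001, -1.0]]
force: [1.6, -5.3, 4.2]
opening: 0.707
grasp_force: 30.0
```

```bash
python3 needle.py
```

```text
t 7.67 needle -0.050 contrast 63 hub mm 1.2 -0.8 q6 -35.7 F [ 1.6 -5.3  4.2] z 0.1760
```

Emit:
{"api": "jog_arm", "payload": {"rows": "0.6 0 0 0 0 0 0.05;0.6 0 0 0 0 0 0.05;0.6 0 0 0 0 0 0.05"}}

```text
time_s: 7.97
position: [0.5526, 0.0805, 0.176]
tcp_rot: [[-0.504, 0.864, 0.002], [0.864, 0.504, -0.001], [-0.001, 0.001, -1.0]]
force: [0.8, -4.8, 4.7]
opening: 0.707
grasp_force: 30.0
```

```bash
python3 needle.py
```

```text
t 7.97 needle -0.055 contrast 65 hub mm 1.5 -0.8 q6 -33.4 F [ 0.8 -4.8  4.7] z 0.1760
```

Emit:
{"api": "jog_arm", "payload": {"rows": "0.6 0 0 0 0 0 0.1;0.6 0 0 0 0 0 0.2;0.6 0 0 0 0 0 0.3;0.6 0 0 0 0 0 0.3;0.6 0 0 0 0 0 0.3"}}

```text
time_s: 8.43
position: [0.5527, 0.0806, 0.176]
tcp_rot: [[-0.288, 0.957, 0.002], [0.957, 0.288, -0.001], [-0.001, 0.002, -1.0]]
force: [1.1, -5.2, 4.2]
opening: 0.703
grasp_force: 30.0
```

```bash
python3 needle.py
```

```text
t 8.43 needle -0.055 contrast 66 hub mm 1.8 -1.0 q6 -19.9 F [ 1.1 -5.2  4.2] z 0.1760
```

Emit:
{"api": "jog_arm", "payload": {"rows": "0.6 0 0 0 0 0 0.1;0.6 0 0 0 0 0 0.2;0.6 0 0 0 0 0 0.3;0.6 0 0 0 0 0 0.3;0.6 0 0 0 0 0 0.3"}}

```text
time_s: 8.9
position: [0.5528, 0.0806, 0.176]
tcp_rot: [[-0.057, 0.998, 0.002], [0.998, 0.057, -0.0], [-0.001, 0.002, -1.0]]
force: [2.3, -5.6, 5.2]
opening: 0.707
grasp_force: 30.0
```

```bash
python3 needle.py
```

```text
t 8.90 needle 0.404 contrast 62 hub mm 2.0 -1.0 q6 -6.4 F [ 2.3 -5.6  5.2] z 0.1760
```

Contact: the needle reads about 0.46 after the zero offset. I open, rise clear, then check the dial.

Emit:
{"api": "jog_arm", "payload": {"rows": "1 0 0 0 0 0 0;1 0 0 0 0 0 0;1 0 0 0 0 0 0;1 0 0 0 0 0 0;1 0 0 0 0 0 0;1 0 0 0 0 0 0"}}

```text
time_s: 9.45
position: [0.5515, 0.0813, 0.1752]
tcp_rot: [[-0.055, 0.998, -0.001], [0.998, 0.055, 0.001], [0.001, -0.001, -1.0]]
force: [0.5, 0.0, -0.5]
opening: 0.988
grasp_force: 0.0
```

```bash
python3 needle.py; python3 -c "
from h import *
s=bot.read_state();print(s['opening'],s['position'],np.round(s['joint_positions'],1))"
```

```text
t 9.45 needle 0.403 contrast 59 hub mm 2.0 -1.0 q6 -6.3 F [ 0.5  0.  -0.5] z 0.1752
0.9885791100623467 [0.5515949  0.08124664 0.17532041] [-3.1 30.4 95.7  0.  54.  -6.3]
```

The ring is free and the needle is steady. I rise to the fine knob at TCP z ≈ 0.204, recentre by about 1.5 mm from the grip pose, and unwind the wrist 45°.

Emit:
{"api": "jog_arm", "payload": {"rows": "1 0 0 -0.03 0 0 0;1 -0.002 0.003 -0.058 0 0 0;1 -0.002 0.003 -0.058 0 0 -0.2;1 -0.002 0.003 -0.058 0 0 -0.4;1 -0.002 0.003 -0.058 0 0 -0.6;1 -0.002 0.003 -0.058 0 0 -0.8;1 -0.002 0.003 -0.058 0 0 -1;1 -0.002 0.003 -0.058 0 0 -1;1 -0.002 0.003 -0.058 0 0 -1;1 -0.002 0.003 -0.058 0 0 -1"}}

```text
time_s: 10.33
position: [0.5533, 0.0801, 0.2045]
tcp_rot: [[-0.745, 0.667, -0.0], [0.667, 0.745, 0.0], [0.0, 0.0, -1.0]]
force: [-0.1, -0.6, 0.6]
opening: 1.005
grasp_force: 0.0
```

Emit:
{"api": "jog_arm", "payload": {"rows": "0.6 0 0 0 0 0 0;0.5 0 0 0 0 0 0;0.4 0 0 0 0 0 0;0.35 0 0 0 0 0 0;0.3 0 0 0 0 0 0;0.25 0 0 0 0 0 0;0.2 0 0 0 0 0 0;0.2 0 0 0 0 0 0;0.2 0 0 0 0 0 0;0.2 0 0 0 0 0 0;0.2 0 0 0 0 0 0;0.2 0 0 0 0 0 0"}}

```text
time_s: 11.33
position: [0.5533, 0.0799, 0.2046]
tcp_rot: [[-0.745, 0.667, -0.0], [0.667, 0.745, -0.0], [0.0, -0.001, -1.0]]
force: [-1.1, -0.1, 0.6]
opening: 0.268
grasp_force: 30.0
```

```bash
python3 needle.py
```

```text
t 11.33 needle 0.417 contrast 65 hub mm 2.0 -1.0 q6 -51.3 F [-1.1 -0.1  0.6] z 0.2046
```

The knob is gripped at about 23 mm opening. I turn it 45°, which should add about 0.55.

Emit:
{"api": "jog_arm", "payload": {"rows": "0.2 0 0 0 0 0 0.1;0.2 0 0 0 0 0 0.25;0.2 0 0 0 0 0 0.4;0.2 0 0 0 0 0 0.55;0.2 0 0 0 0 0 0.7;0.2 0 0 0 0 0 0.85;0.2 0 0 0 0 0 1;0.2 0 0 0 0 0 1;0.2 0 0 0 0 0 1"}}

```text
time_s: 12.13
position: [0.553, 0.0797, 0.2045]
tcp_rot: [[-0.057, 0.998, -0.001], [0.998, 0.057, -0.001], [-0.001, -0.001, -1.0]]
force: [-1.6, -2.2, 0.7]
opening: 0.268
grasp_force: 30.0
```

```bash
python3 needle.py
```

```text
t 12.13 needle 0.924 contrast 68 hub mm 2.5 -1.5 q6 -6.5 F [-1.6 -2.2  0.7] z 0.2045
```

Emit:
{"api": "jog_arm", "payload": {"rows": "0.2 0 0 0 0 0 0.1;0.2 0 0 0 0 0 0.25;0.2 0 0 0 0 0 0.4;0.2 0 0 0 0 0 0.55;0.2 0 0 0 0 0 0.7;0.2 0 0 0 0 0 0.85;0.2 0 0 0 0 0 1;0.2 0 0 0 0 0 1;0.2 0 0 0 0 0 1"}}

```text
time_s: 12.93
position: [0.5527, 0.0799, 0.2045]
tcp_rot: [[0.664, 0.747, -0.002], [0.747, -0.664, -0.0], [-0.001, -0.001, -1.0]]
force: [-3.4, -2.3, 3.0]
opening: 0.269
grasp_force: 30.0
```

```bash
python3 needle.py
```

```text
t 12.93 needle 1.484 contrast 62 hub mm 2.8 -1.5 q6 38.4 F [-3.4 -2.3  3. ] z 0.2045
```

Emit:
{"api": "jog_arm", "payload": {"rows": "0.2 0 0 0 0 0 0.1;0.2 0 0 0 0 0 0.25;0.2 0 0 0 0 0 0.4;0.2 0 0 0 0 0 0.55;0.2 0 0 0 0 0 0.7;0.2 0 0 0 0 0 0.8;0.2 0 0 0 0 0 0.8;0.2 0 0 0 0 0 0.8"}}

```text
time_s: 13.65
position: [0.5526, 0.0801, 0.2045]
tcp_rot: [[0.977, 0.214, -0.002], [0.214, -0.977, 0.0], [-0.002, -0.0, -1.0]]
force: [-5.0, -2.8, 4.1]
opening: 0.263
grasp_force: 30.0
```

```bash
python3 needle.py img
```

```text
t 13.65 needle 1.937 contrast 56 hub mm 2.8 -1.5 q6 74.4 F [-5.  -2.8  4.1] z 0.2045[ WARN:0@0.754] global loadsave.cpp:1063 imwrite_ Unsupported depth image for selected encoder is fallbacked to CV_8U.
```

View pics/n.png

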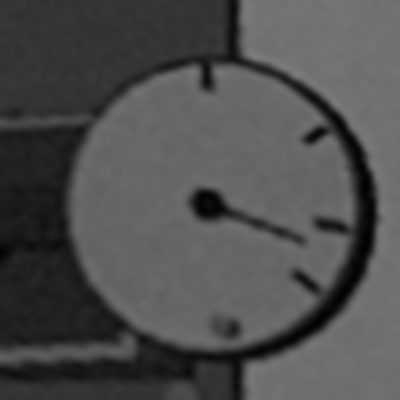

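The needle tip is at (305,241). It lies between the long ticks at (332,226) and (307,283), at about 1.94. I release and rise straight up.

Emit:
{"api": "jog_arm", "payload": {"rows": "0.5 0 0 0 0 0 0;0.8 0 0 0 0 0 0;1 0 0 0 0 0 0;1 0 0 0 0 0 0;1 0 0 0 0 0 0;1 0 0 0 0 0 0;1 0 0 0 0 0 0;1 0 0 0 0 0 0;1 0 0 0 0 0 0"}}

```text
time_s: 14.45
position: [0.5535, 0.0801, 0.2045]
tcp_rot: [[0.978, 0.21, 0.0], [0.21, -0.978, 0.0], [0.0, -0.0, -1.0]]
force: [-0.3, 0.3, 0.2]
opening: 0.866
grasp_force: 0.0
```

Emit:
{"api": "jog_arm", "payload": {"rows": "1 0 0 -0.03 0 0 0;1 0 0 -0.08 0 0 0;1 0 0 -0.15 0 0 0;1 0 0 -0.2 0 0 0;1 0 0 -0.2 0 0 0;1 0 0 -0.2 0 0 0;1 0 0 -0.2 0 0 0"}}

```text
time_s: 15.03
position: [0.5528, 0.0801, 0.304]
tcp_rot: [[0.978, 0.21, -0.001], [0.21, -0.978, 0.0], [-0.001, -0.0, -1.0]]
force: [-0.6, -0.3, -0.2]
opening: 1.002
grasp_force: 0.0
```

```bash
python3 needle.py; python3 -c "
from h import *
p=capture('scene');show(p,['block','graver_a','offcut'])"
```

```text
t 15.03 needle 1.920 contrast 53 hub mm 2.8 -1.5 q6 74.7 F [-0.6 -0.3 -0.2] z 0.3040
block [([0.5533, 0.0765, 0.022], 0.78)]
graver_a [([0.4524, -0.1349, 0.0039], 0.77), ([0.617, -0.0651, 0.0008], 0.66), ([0.5192, -0.0681, -0.0], 0.5)]
offcut [([0.4273, 0.2193, 0.0036], 0.83), ([0.6479, 0.0478, 0.0821], 0.51)]
```

The needle is stable between the pair, nothing else has moved, and the arm is clear, so I hand in.

```bash
python3 -c "
from rig import bot
print(bot.hand_in())"
```

```text
the job is handed in; nothing more can be done
None
```

The lino block is clamped and the job handed in at about 15 s: coarse ring set at needle ≈ 0.46 and released, then fine knob to ≈ 1.93, between the long ticks; block, gravers and offcut unmoved within camera accuracy, arm clear.

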